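# Close the draught shield and tare the balance

### The arm

A 6-joint arm with a two-finger parallel gripper is mounted at the origin on a cart in front of the work surface, level with it; the furniture and walls round the work are solid. World frame = base frame: x ahead of the robot, y to its left, z up, the work surface at z = 0. Lengths are in mm, angles in rad, forces in N, time in s.
With the tool pointing down it reaches from about 275 to 850 mm from the base axis. Payload 5.2 kg.
Tool frame: the origin (TCP) lies between the finger pads; the fingertips stand 17 mm ahead of it and the grasp point (between the pads) lies 2 mm behind it; z points along the fingers, y is the direction in which the jaws open and shut (so a half turn about z gives the same grasp; the last joint's range is limited). The gripper opens to 85 mm and grips with 20 to 120 N. Pads are 22 mm wide; open, the fingers measure 114 mm over their backs; the gripper's body (76 mm by 85 mm) begins 54 mm behind the grasp point. The pads swing forward as they close: fully open they stand 13 mm farther back than shut.
Start: joints at [-1.377, 0.259, 1.535, -0, 1.348, -0.203], TCP at [212.579, -507.263, 248.31] pointing down, gripper open.
Joint ranges: [-3.14, 3.14], [-0.91, 2.08], [0.19, 2.58], [-1.22, 4.36], [0.22, 2.71], [-3.12, 3.12]. Speed limits (rad/s): [2.57, 2.57, 3.14, 3.14, 3.14, 3.14].

### API

Orientations are given as [roll, pitch, yaw] about the fixed x, y, z axes, in that order (R = Rz(yaw) Ry(pitch) Rx(roll)).
In Python, from bench import telemetry, eyes, ticket gives the robot as it stands.
- The arm moves only by the shell command python3 -m handwheel 'ROWS' [FORCE]. ROWS is JSON, a list that holds one entry, the list of rows, each a list of 7 numbers: the shift along the tool's x, y, z in m, then the turn, a rotation vector about the tool's x, y, z in degrees, then the opening, from 0 (shut) to 1 (fully open). In form: [[[dx, dy, dz, ax, ay, az, jaw], ...]]. A call has exactly 10 rows; each row shifts and turns the commanded pose from where the row before left it, along the tool's axes as they then stand; what a row does not reach is not made up. A row lasts 1/8 s, in which the tool goes at most 62.5 mm and 10.7 degrees, less where a joint would pass 70% of its speed; a pose out of reach is approached as far as the arm can. A call is refused whole if a number of a shift passes 0.0625 or a number of a turn 10.7, either way. A call with a gripper value outside its range is refused whole. The fingers move at their own pace and stop on an object; FORCE is the grip in N (left out, the last holds). Time passes only in rows, so rows that do not move let the fingers close, or fill a call up. It gives the time, the measured TCP pose, the force and the opening at its end, in the units of the state.
- telemetry.get_obs(): the state, without advancing time (a new reading comes with each control period).
- eyes.get_image(name): name is "scene" or "side" or "wrist"; returns the picture (480x640x3 uint8, red, green, blue); there is no depth.
- eyes.get_calibration(name): a dict with "K" (3x3 intrinsics, pixels), "D" ([k1, k2, p1, p2, k3] as OpenCV has them; the pictures are not rectified), "rvec" (rotation vector, rad) and "tvec" (3), from world to camera coordinates, as OpenCV has them. Camera axes: x right, y down, z forward; pixel columns grow to the right and rows downward; lengths in mm; the calibration is good to about 2 mm. A picture is of the moment at which its call begins: read the wrist's pose just before it. get_calibration takes no time and is no camera call; for the wrist camera it gives the pose at the moment of the call.
- ticket.hand_in(): hands the job in, once; it reports no verdict.
The state is a dict: "time_s": time; "joint_pos": joint angles; "joint_vel": joint speeds; "joint_efforts": joint torques, N m; "position": TCP position; "tool_rot": TCP orientation; "force": force on the tool from outside, world axes, zero at the start; "ft_torque": the same for the moment, N m; "width": finger opening in mm.
Only numpy, scipy, OpenCV 4.12 (cv2) and the standard library are available. Lean on these libraries where they do the work, as an engineer would, in place of code of your own. Each camera call takes 0.05 s, during which the arm holds its last target. There are 200 camera calls.

### The job

The empty steel weighing dish is already on the balance pan. With the fingertips, push the sliding glass lid of the draught shield fully shut, and only then tare the balance: press the wide blue key lightly all the way down, let it spring back, and withdraw. Grip nothing, leave the other keys and the things round the balance alone, and neither shove the balance nor jog the dish.

Things in the scene. Friction and masses are not known exactly. Their poses are not given: they have to be found in the camera images.
- plate: Stone weighing plate, 380 (x) x 240 (y) mm, fixed on the bench, turned 0.37 to 0.67 rad; its flat top is 40 mm above the bench. Origin: centre of its underside, on the bench. The balance stands on its rear part, the bystanders on the front strip (x -180 to -110 mm). A tall machine stands 0.15 to 0.28 m from the plate's middle at its left and at its right, with parts jutting out from 0.5 m up: reach in from the front
- balance: Lab balance 280 (x) x 200 (y) mm, 3 kg, loose on rubber feet on the stone plate. Origin: centre of its underside (heights are from there); x from the key panel (front, towards the robot) to the rear column, y to its left. Key panel x -134 to -63 mm, face 51 mm high; low display x -95 to -62, 65 mm high; glass draught shield x -58 to 90, y -81 to 81, 119 mm high; rear column x 91 to 139, 112 mm high
- lid (a joint): Sliding glass lid (149 x 143 x 5 mm, black end strips) on top of the draught shield: 0 = fully shut at its stop; grows (m) as it slides to the rear along the balance's +x, at most 0.09. Starts 50 to 85 mm open, stays where it is left, slides at 1 to 2 N. Its top face is 117.5 mm above the plate
- lid_pull (a point): Middle of the upright rear face of the lid's black finger pull (80 mm wide along the balance's y, 18 mm high), 9 mm above the lid's top face, 126.5 mm above the plate; moves with the lid; axes as the balance. Fingertips set down behind it, over the glass, push it to -x to shut the lid; its front slopes and gives no hold. Shut, it lies at x -28, y 0 mm of the balance
- tare_key (a joint): Blue tare key, the widest of the row, at its right end (the balance's -y): 0 = up, 0.004 (m) = fully down, and it registers at 0.0025. Sprung: starts to give at 1.5 N, fully down at 3.5 N, comes up by itself when let go
- tare_key_top (a point): Centre of the top of the blue tare key, 46 (y) x 22 mm (x), 59 mm above the plate when up, at x -119, y -52 mm of the balance; axes as the balance. The key stands 8 mm above the panel. The next key begins 19 mm from its left end; the display begins 24 mm behind its centre, the shield 61 mm behind
- unit_key (a joint): The grey key next to the tare key (20 x 22 mm, centre at x -119, y 0 mm of the balance, as high as the tare key): 0 = up, 0.004 (m) = fully down. Not to be pressed
- print_key (a joint): The grey key, second from the left (20 x 22 mm, centre at x -119, y 34 mm of the balance, as high as the tare key): 0 = up, 0.004 (m) = fully down. Not to be pressed
- power_key (a joint): The orange on/off key, at the left end of the row (20 x 22 mm, centre at x -119, y 68 mm of the balance, as high as the tare key): 0 = up, 0.004 (m) = fully down. Not to be pressed
- dish: Round steel weighing dish, 95 mm across, 22 mm high, loose on the pan inside the draught shield. Origin: centre of its underside, 64 mm above the plate; its rim lies about 26 mm below the lid. Not to be moved
- weight_big: Brass check weight with a knob, 30 mm across, 52 mm high, 200 g, on the stone plate in front of the balance. Origin: centre of its underside. Bystander
- weight_small: Brass check weight with a knob, 24 mm across, 40 mm high, 100 g, beside the other. Origin: centre of its underside. Bystander
- flour_jar: Sample jar with a white cap, 54 mm across, 78 mm high, on the stone plate, in front of the balance at the left. Origin: centre of its underside. Bystander

How it is judged (in metres and radians):
On the way, in this order (a step that is already met when the one before it is completed fails the run):
1. the lid of the draught shield is pushed fully shut (value of joint lid below 0.004 m), for 0.2 s.
2. the blue tare key is pressed down with the fingertips (value of joint tare_key above 0.0025 m and contact force between the fingers and balance above 0.5 N and value of joint lid below 0.004 m), for 0.05 s.
At the end, for the whole second after the job is handed in: Lid within 4 mm of shut; tare key pressed after that, and up again; other keys up; balance and dish within 10 mm and bystanders within 15 mm of where they stood (value of joint lid below 0.004 m and value of joint each of tare_key, unit_key, print_key, power_key below 0.001 m and distance of each of balance, dish from where it was at the start of the episode below 0.01 m and linear speed of dish below 0.01 m/s and distance of each of weight_big, weight_small, flour_jar from where it was at the start of the episode below 0.015 m); the robot touches nothing.
It fails at once if the tare key is pressed while the lid is open (value of joint tare_key above 0.002 m and value of joint lid above 0.006 m).
It fails at once if another key is pressed (value of joint any of unit_key, print_key, power_key above 0.002 m).
It fails at once if the balance is pressed harder than 20 N (contact force between any of the fingers, the arm and balance above 20 N).
It fails at once if the balance is shoved or lifted (distance of balance from where it was at the start of the episode above 0.01 m or angle between balance's own z axis and vertical above 0.06 rad).
It fails at once if the dish is touched or jogged, or something round the balance is moved or lifted (contact force between the fingers and dish above 0.2 N or distance of dish from where it was at the start of the episode above 0.01 m or distance of any of weight_big, weight_small, flour_jar from where it was at the start of the episode above 0.015 m).
It also fails if it takes over 48 s, if anything falls off the work surface, if the arm or the gripper's body presses on something with over 40 N, if the wrist force passes 120 N, or if a joint passes its speed limit or range.

## Working session

There is one attempt and no reset: what is moved stays moved. The work goes in short steps, Python scripts to look and compute and a shell command to move; the robot and the scene stay as the last step left them, time stands still between calls to the robot, and variables do not carry over. Pictures are saved under pics/ and viewed, about 8 in all and at most 12, crops included, and the job is handed in when it is done.

```bash
ls; mkdir -p pics; python3 - <<'E'
from bench import telemetry, eyes
import cv2,numpy as np
o=telemetry.get_obs();print(o)
for n in("scene","side"):
    im=eyes.get_image(n);cv2.imwrite(f"pics/{n}0.png",im[:,:,::-1])
    c=eyes.get_calibration(n);print(n,c)
    R=cv2.Rodrigues(np.array(c["rvec"],float))[0];print(-R.T@np.array(c["tvec"]).ravel())
E
```

```text
pics
{'time_s': 0.0, 'joint_pos': array([-1.37681836e+00,  2.59334457e-01,  1.53613079e+00, -3.51266259e-05,
        1.34800378e+00, -2.02829812e-01]), 'joint_vel': array([-0.00052807, -0.00078498,  0.00022047,  0.00061951, -0.00049444,
       -0.00162861]), 'joint_efforts': array([ 1.09837463e-03, -4.46027219e+01, -2.90568137e+01, -5.07130756e-05,
        1.16145666e-02,  5.46494604e-06]), 'position': array([ 212.45456387, -506.74238068,  247.46012927]), 'tool_rot': array([-3.13974785e+00, -3.44436910e-04,  3.96815253e-01]), 'force': array([-0.36516132, -0.21231952,  0.37740279]), 'ft_torque': array([ 0.04583604, -0.00265393,  0.01660988]), 'width': 85.22431902626553}
scene {'K': array([[459.0421898 ,   0.        , 321.39535528],
       [  0.        , 459.0421898 , 242.06162864],
       [  0.        ,   0.        ,   1.        ]]), 'D': array([-0.02563053,  0.        ,  0.        ,  0.        ,  0.        ]), 'rvec': array([ 1.14184779, -2.20225103,  1.11871024]), 'tvec': array([407.25436345, 259.12407271, 666.29753667])}
[-80.41183458 554.75591923 602.27370515]
side {'K': array([[550.4680029 ,   0.        , 333.00217816],
       [  0.        , 550.4680029 , 236.13051044],
       [  0.        ,   0.        ,   1.        ]]), 'D': array([-0.13736293,  0.        ,  0.        ,  0.        ,  0.        ]), 'rvec': array([ 2.21215303, -0.19123675,  0.11249843]), 'tvec': array([-467.37392302,  237.44443599,  739.49029507])}
[ 372.62670077 -521.23043506  641.19600439]
```

View pics/scene0.png

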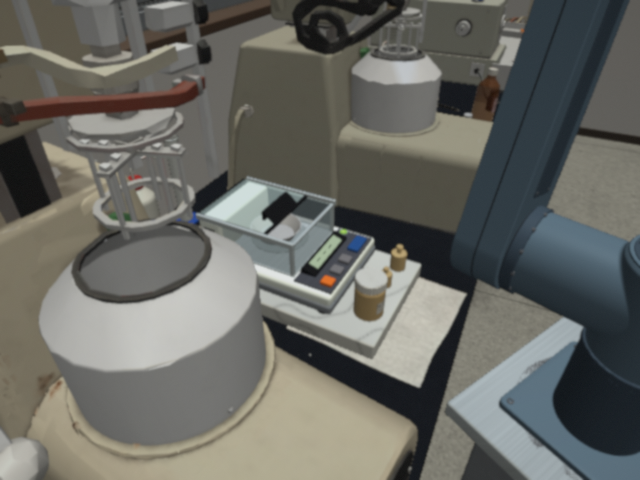

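View pics/side0.png

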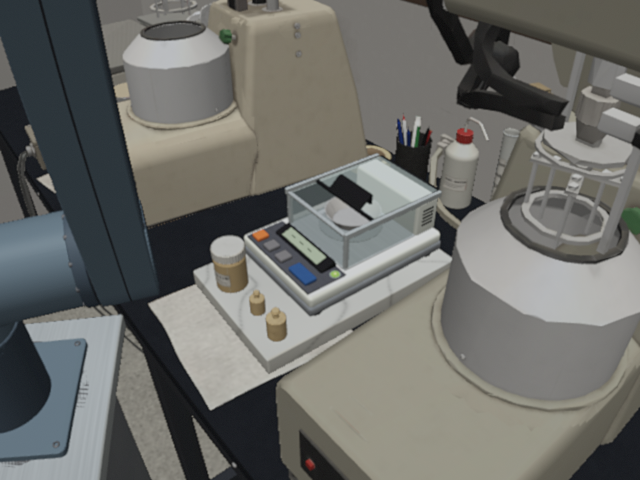

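The scene view shows blue at (357,243), orange at (328,281) and the black pull at about (283,208). The side view shows blue at (302,273), orange at (261,236) and the pull at about (347,192).

```bash
cat > h.py <<'E'
import cv2,numpy as np
from bench import telemetry,eyes
def ray(c,p):
    R=cv2.Rodrigues(np.array(c["rvec"],float))[0];C=-R.T@np.array(c["tvec"],float).ravel()
    u=cv2.undistortPoints(np.array([[p]],float),c["K"],c["D"])[0,0]
    return C,R.T@np.array([u[0],u[1],1])
def plane(c,p,z):
    C,d=ray(c,p);return C+d*(z-C[2])/d[2]
def tri(cs,ps):
    A=np.zeros((3,3));b=np.zeros(3)
    for c,p in zip(cs,ps):
        C,d=ray(c,p);d/=np.linalg.norm(d);M=np.eye(3)-np.outer(d,d);A+=M;b+=M@C
    return np.linalg.solve(A,b)
def blob(im,lo,hi,roi):
    x0,y0,x1,y1=roi;h=cv2.cvtColor(im[y0:y1,x0:x1],cv2.COLOR_RGB2HSV)
    m=cv2.inRange(h,np.array(lo),np.array(hi))
    n,l,s,c=cv2.connectedComponentsWithStats(m);i=1+np.argmax(s[1:,4])
    return c[i]+[x0,y0],s[i],l==i
E
python3 - <<'E'
from h import *
rois={"scene":(300,225,380,300),"side":(240,220,330,295)}
C={};P={}
for n in rois:
    im=cv2.imread(f"pics/{n}0.png")[:,:,::-1].copy();C[n]=eyes.get_calibration(n)
    b,sb,_=blob(im,(105,120,50),(125,255,255),rois[n]);o,so,_=blob(im,(5,150,100),(20,255,255),rois[n])
    P[n]=(b,o);print(n,b,sb,o,so,plane(C[n],b,98),plane(C[n],o,98))
cs=[C["scene"],C["side"]]
B=tri(cs,[P[n][0] for n in rois]);O=tri(cs,[P[n][1] for n in rois])
y=(O-B)[:2];print(B,O,np.linalg.norm(y));yaw=np.arctan2(-y[0],y[1])
ex=np.array([np.cos(yaw),np.sin(yaw)]);ey=np.array([-ex[1],ex[0]])
org=B[:2]+119*ex+52*ey;print("yaw",yaw,"org",org)
for n,r in(("scene",(190,170,380,310)),("side",(230,150,450,320))):
    im=cv2.imread(f"pics/{n}0.png")[r[1]:r[3],r[0]:r[2]]
    cv2.imwrite(f"pics/{n}crop.png",cv2.resize(im,None,fx=3.6,fy=3.5,interpolation=cv2.INTER_CUBIC)[:, :800])
    R=cv2.Rodrigues(np.array(C[n]["rvec"]))[0]
    for x in(0,.05,.06,.07,.085):
        w=[np.r_[org+ex*(-28+1000*x)+ey*s,z] for s in(-40,40) for z in (157.5,175)]
        print(n,x,cv2.projectPoints(np.array(w),C[n]["rvec"],C[n]["tvec"],C[n]["K"],C[n]["D"])[0].reshape(-1,2).round(0).tolist())
E
```

```text
scene [356.45698925 243.4516129 ] [ 48  11  19  16 186] [327.44  280.608] [ 20  50  16  12 125] [443.13317701 106.2735708   98.        ] [389.0985706  211.60012154  98.        ]
side [302.02461538 273.49538462] [ 49  43  27  22 325] [260.27777778 235.25925926] [ 13  10  16  11 108] [444.63402885 100.61998958  98.        ] [389.82611422 206.23072784  98.        ]
[445.32310643 103.98693208  95.38421875] [390.43221432 210.01116173  95.67875907] 119.39073376942999
yaw 0.4777231149126161 org [527.09291076 204.87647118]
scene 0 [[310.0, 206.0], [310.0, 198.0], [288.0, 228.0], [287.0, 220.0]]
scene 0.05 [[287.0, 200.0], [286.0, 192.0], [263.0, 221.0], [263.0, 212.0]]
scene 0.06 [[282.0, 199.0], [282.0, 191.0], [259.0, 219.0], [258.0, 211.0]]
scene 0.07 [[278.0, 197.0], [277.0, 189.0], [254.0, 218.0], [253.0, 209.0]]
scene 0.085 [[271.0, 196.0], [270.0, 187.0], [247.0, 216.0], [246.0, 207.0]]
side 0 [[345.0, 215.0], [346.0, 206.0], [315.0, 193.0], [315.0, 184.0]]
side 0.05 [[370.0, 205.0], [371.0, 195.0], [339.0, 183.0], [339.0, 174.0]]
side 0.06 [[375.0, 202.0], [376.0, 193.0], [344.0, 181.0], [344.0, 172.0]]
side 0.07 [[380.0, 200.0], [380.0, 191.0], [348.0, 179.0], [348.0, 170.0]]
side 0.085 [[387.0, 197.0], [387.0, 188.0], [355.0, 177.0], [355.0, 168.0]]
```

View pics/sidecrop.png

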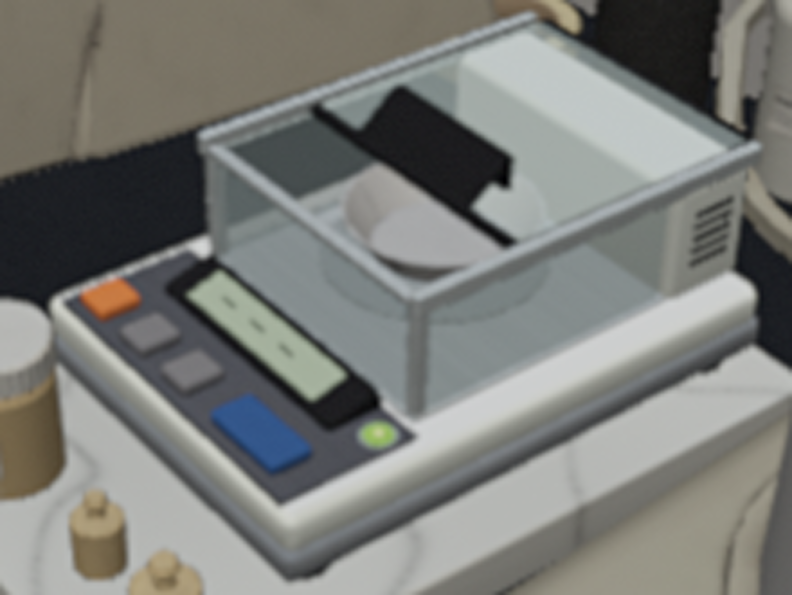

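The rear top edge of the pull runs from about side px (341,175) to (372,195), so the lid is about 53 mm open. I'll check where the right machine stands before choosing the approach path.

```bash
python3 - <<'E'
from h import *
cs=[eyes.get_calibration(n) for n in("scene","side")]
print("R rim",tri(cs,[(396,62),(570,200)]),"R base corner",tri(cs,[(488,205),(283,385)]))
print("L rim",tri(cs,[(143,258),(180,35)]))
sc=cs[1]
for z in (60,100,150): print(z,plane(sc,(283,385),z),plane(sc,(440,310),z))
org=np.array([527.1,204.9]);yaw=.478;ex=np.array([np.cos(yaw),np.sin(yaw)]);ey=np.array([-ex[1],ex[0]])
o=telemetry.get_obs();p=o["position"]
tr=lambda a,b:((b-a)@ex,-(b-a)@ey)
W=[p[:2],org-220*ex,org+58*ex]
print(W)
for a,b in zip(W,W[1:]):print("tool dx,dy",tr(a,b))
E
```

```text
R rim [ 660.56635462 -151.12191032  353.95996908] R base corner [ 374.40841088 -144.47184082  139.93440426]
L rim [279.77612916 499.05587806 346.27359869]
60 [395.39612623 -70.96254831  60.        ] [642.4245517   27.04082941  60.        ]
100 [ 393.82905245 -101.95160422  100.        ] [623.85609294 -10.69317154 100.        ]
150 [ 391.87021023 -140.68792409  150.        ] [600.6455195  -57.86067272 150.        ]
[array([ 212.47750066, -506.80030038]), array([331.75832456, 103.69906207]), array([578.59916898, 231.58024727])]
tool dx,dy (np.float64(386.7437457955107), np.float64(-487.2028957099938))
tool dx,dy (np.float64(278.00000000000006), np.float64(0.0))
```

```bash
python3 -m handwheel '[[[0,0,-0.05,0,0,-4.65,0],[0.038,-0.048,0,0,0,0,0],[0.038,-0.048,0,0,0,0,0],[0.038,-0.048,0,0,0,0,0],[0.038,-0.048,0,0,0,0,0],[0.038,-0.048,0,0,0,0,0],[0.038,-0.048,0,0,0,0,0],[0.038,-0.048,0,0,0,0,0],[0.038,-0.048,0,0,0,0,0],[0.038,-0.048,0,0,0,0,0]]]'
```

```text
time_s: 1.35
position: [317.3, 35.5, 298.5]
tool_rot: [3.141, -0.001, 0.477]
force: [1.4, -0.7, 0.6]
width: 0.2
```

```bash
python3 -m handwheel '[[[0.03,-0.027,0,0,0,0,0],[0.03,-0.027,0,0,0,0,0],[0.03,0,0,0,0,0,0],[0.03,0,0,0,0,0,0],[0.03,0,0,0,0,0,0],[0,0,0,0,0,0,0],[0,0,0,0,0,0,0],[0,0,0,0,0,0,0],[0,0,0,0,0,0,0],[0,0,0,0,0,0,0]]]'; python3 - <<'E'
from h import *
print(telemetry.get_obs()["position"],telemetry.get_obs()["force"]);c=eyes.get_calibration("wrist")
im=eyes.get_image("wrist");cv2.imwrite("pics/w1.png",im[:,:,::-1]);np.savez("w1",**c)
E
```

```text
time_s: 2.6
position: [425.7, 150.4, 298.6]
tool_rot: [3.141, -0.0, 0.478]
force: [0.1, -0.5, 1.0]
width: 0.0
[425.67096466 150.39126055 298.55047397] [ 0.10209747 -0.48881468  1.02895845]
```

View pics/w1.png

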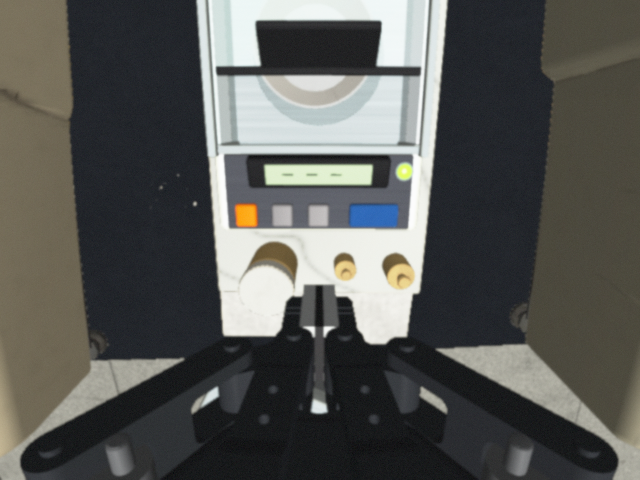

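The wrist view is square to the balance. The blue key is at (374,215), orange at (246,215), and the rear top edge of the pull runs from about (257,21) to (382,22).

```bash
python3 - <<'E'
from h import *
c=dict(np.load("w1.npz"));im=cv2.imread("pics/w1.png")[:,:,::-1].copy()
b,sb,_=blob(im,(100,120,50),(125,255,255),(330,190,420,240));o,so,_=blob(im,(5,150,100),(22,255,255),(220,190,270,240))
print(b,sb,o,so);B=plane(c,b,99);O=plane(c,o,99)
y=(O-B)[:2];print(B,O,np.linalg.norm(y));yaw=np.arctan2(-y[0],y[1])
ex=np.array([np.cos(yaw),np.sin(yaw)]);ey=np.array([-ex[1],ex[0]]);M=np.array([ex,ey])
org=B[:2]+119*ex+52*ey;print("yaw",yaw,"org",org)
for p in((257,21),(320,21.5),(382,22)):print("pull edge, bal",M@(plane(c,p,175.5)[:2]-org))
for p in((217,71),(419,71)):print("strip",M@(plane(c,p,157.5)[:2]-org))
t=telemetry.get_obs()["position"][:2];print("tcp bal",M@(t-org))
d=tri([c,eyes.get_calibration("side")],[b,(302,273.5)]);print(d)
E
```

```text
[373.04336043 214.99548329] [  19   14   49   23 1107] [246.07802875 214.92813142] [ 15  14  23  23 487]
[443.32423878 102.62694866  99.        ] [388.64622717 208.50007473  99.        ] 119.158733534989
yaw 0.47671961199785934 org [525.19524486 203.43438074]
pull edge, bal [24.99604425 37.68682901]
pull edge, bal [24.53154772 -1.79763582]
pull edge, bal [ 24.47450986 -40.67885143]
strip [-1.6842969  69.64395804]
strip [ -1.61588448 -70.63143641]
tcp bal [-112.6841115    -1.47037492]
[443.8913317  101.98423475  97.03311866]
```

```bash
python3 -m handwheel '[[[0.04,0,0,0,0,0,0],[0.04,0,0,0,0,0,0],[0.04,0,0,0,0,0,0],[0.041,0,0,0,0,0,0],[0,0,0.03,0,0,0,0],[0,0,0.03,0,0,0,0],[0,0,0.025,0,0,0,0],[0,0,0.015,0,0,0,0],[0,0,0,0,0,0,0],[0,0,0,0,0,0,0]]]'; python3 - <<'E'
from h import *
print(telemetry.get_obs()["position"],telemetry.get_obs()["force"])
a=eyes.get_image("side")[60:260,260:460];b=eyes.get_image("scene")[90:290,190:390]
cv2.imwrite("pics/v2.png",cv2.resize(np.hstack([a,b]),None,fx=2,fy=2,interpolation=cv2.INTER_CUBIC)[:,:,::-1])
E
```

```text
time_s: 3.9
position: [569.5, 224.8, 199.5]
tool_rot: [3.141, -0.002, 0.478]
force: [0.2, 0.4, -0.0]
width: -0.0
[569.53875729 224.75605374 199.48483332] [ 0.22566912  0.39290409 -0.04384095]
```

View pics/v2.png

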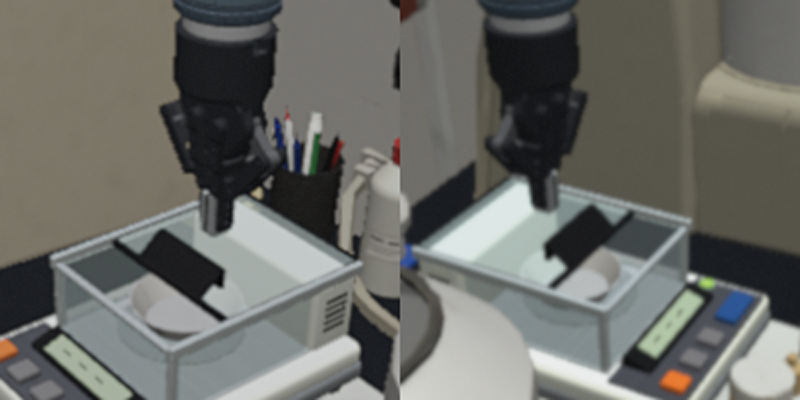

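```bash
python3 -m handwheel '[[[0,0,0.008,0,0,0,0],[0,0,0.0075,0,0,0,0],[0,0,0,0,0,0,0],[-0.005,0,0,0,0,0,0],[-0.004,0,0,0,0,0,0],[-0.004,0,0,0,0,0,0],[-0.005,0,0,0,0,0,0],[-0.006,0,0,0,0,0,0],[-0.006,0,0,0,0,0,0],[-0.005,0,0,0,0,0,0]]]'
```

```text
time_s: 5.25
position: [537.5, 208.4, 183.0]
tool_rot: [-3.142, -0.0, 0.478]
force: [1.1, 0.2, 0.0]
width: -0.1
```

```bash
python3 -m handwheel '[[[-0.004,0,0,0,0,0,0],[-0.004,0,0,0,0,0,0],[-0.004,0,0,0,0,0,0],[-0.003,0,0,0,0,0,0],[-0.002,0,0,0,0,0,0],[-0.002,0,0,0,0,0,0],[-0.001,0,0,0,0,0,0],[0,0,0,0,0,0,0],[0,0,0,0,0,0,0],[0,0,0,0,0,0,0]]]'; python3 - <<'E'
from h import *
ex=np.array([np.cos(.477),np.sin(.477)]);o=telemetry.get_obs()
print("tip front bal x",(o["position"][:2]-[525.4,203.6])@ex-11,o["force"])
a=eyes.get_image("side")[130:330,230:430]
cv2.imwrite("pics/v3.png",cv2.resize(a,None,fx=3,fy=3,interpolation=cv2.INTER_CUBIC)[:,:,::-1])
E
```

```text
time_s: 6.5
position: [519.9, 199.2, 182.6]
tool_rot: [-3.142, 0.001, 0.478]
force: [-0.2, 0.5, 0.1]
width: 0.2
tip front bal x -17.899507867906735 [-0.22591575  0.46395487  0.06209627]
```

View pics/v3.png

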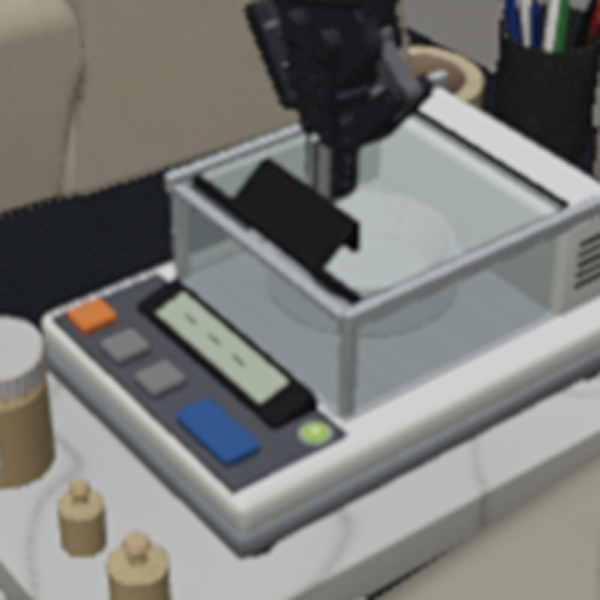

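The lid is following and its front strip is about 1 cm from the frame, so I'll creep the rest.

```bash
python3 -m handwheel '[[[-0.001,0,0,0,0,0,0],[-0.001,0,0,0,0,0,0],[-0.001,0,0,0,0,0,0],[-0.001,0,0,0,0,0,0],[-0.001,0,0,0,0,0,0],[-0.001,0,0,0,0,0,0],[-0.001,0,0,0,0,0,0],[-0.001,0,0,0,0,0,0],[0,0,0,0,0,0,0],[0,0,0,0,0,0,0]]]'
```

```text
time_s: 7.8
position: [512.7, 195.6, 182.8]
tool_rot: [-3.142, 0.0, 0.478]
force: [-0.6, -1.3, 0.5]
width: -0.3
```

```bash
python3 -m handwheel '[[[-0.0005,0,0,0,0,0,0],[-0.0005,0,0,0,0,0,0],[-0.0005,0,0,0,0,0,0],[-0.0005,0,0,0,0,0,0],[-0.0005,0,0,0,0,0,0],[0,0,0,0,0,0,0],[0,0,0,0,0,0,0],[0,0,0,0,0,0,0],[0,0,0,0,0,0,0],[0,0,0,0,0,0,0]]]'; python3 - <<'E'
from h import *
o=telemetry.get_obs();print(o["position"],o["force"],o["ft_torque"])
E
```

```text
time_s: 9.05
position: [511.4, 194.8, 182.9]
tool_rot: [3.142, -0.002, 0.478]
force: [4.5, 3.0, -2.7]
width: -0.0
[511.35435748 194.83502661 182.91654107] [ 4.49750953  3.0393566  -2.72216933] [ 0.50590235 -0.76622016  0.01495443]
```

The force rose to 5.4 N at the stop, so the lid should be shut. I'll back off, lift, and check with the wrist camera.

```bash
python3 -m handwheel '[[[0.006,0,0,0,0,0,0],[0.006,0,0,0,0,0,0],[0,0,-0.03,0,0,0,0],[0,0,-0.03,0,0,0,0],[0,0,-0.03,0,0,0,0],[-0.05,0,-0.02,0,0,0,0],[-0.059,0,0,0,0,0,0],[0,0,0,0,0,0,0],[0,0,0,0,0,0,0],[0,0,0,0,0,0,0]]]'; python3 - <<'E'
from h import *
c=eyes.get_calibration("wrist");o=telemetry.get_obs();im=eyes.get_image("wrist");cv2.imwrite("pics/w4.png",im[:,:,::-1]);np.savez("w4",**c)
b,sb,_=blob(im,(100,120,50),(125,255,255),(300,150,460,280));oo,so,_=blob(im,(5,150,100),(22,255,255),(180,150,290,280))
print(o["position"],o["force"],b,sb,oo,so);B=plane(c,b,99);O=plane(c,oo,99);print(B,O)
y=(O-B)[:2];yaw=np.arctan2(-y[0],y[1]);ex=np.array([np.cos(yaw),np.sin(yaw)]);ey=np.array([-ex[1],ex[0]]);M=np.array([ex,ey])
org=B[:2]+119*ex+52*ey;print(yaw,org,"tcp->key tool dx,dy",M@(B-o["position"])[:2]*[1,-1])
# dark profile along column 320 for pull
for u in (290,340):
    g=im[:200,u].mean(1);r=np.where(g<50)[0];print(u,r)
    for v in (r.min(),r.max()) : print(M@(plane(c,(u,v),175.5)[:2]-org),M@(plane(c,(u,v),157.5)[:2]-org))
E
```

```text
time_s: 10.3
position: [425.7, 150.2, 292.9]
tool_rot: [3.142, -0.0, 0.478]
force: [1.0, 0.3, 0.4]
width: -0.1
[425.72541052 150.18086421 292.87533598] [1.01944697 0.25545616 0.4089446 ] [373.96716948 216.09139308] [  49   55   50   24 1127] [244.62977867 215.98993964] [ 54  55  23  24 497]
[443.70597408 102.56967564  99.        ] [388.89579419 208.63454868  99.        ]
0.47696624798640735 [525.55211493 203.39729699] tcp->key tool dx,dy [-5.88385186 50.5520151 ]
290 [112 113 116 117 118 119 120 121 122 123 124 125 126 127 128 129 130 131
 132 133 134 135 136 137 138 139 140 141 142 143 144 145 146 147 148 149
 150 151 153 154 155 156 157 158 159 160 161 162]
[-30.51020928  17.61640221] [-29.8628151   19.00157715]
[-62.58424789  18.27591113] [-64.30584436  19.70979744]
340 [112 117 118 119 120 121 122 123 124 125 126 127 128 129 130 131 132 133
 134 135 136 137 138 139 140 141 142 143 144 145 146 147 148 149 154 155
 156 157 158 159 160 161 162 163]
[-30.49429376 -14.79138039] [-29.84572407 -15.79984645]
[-63.22572556 -15.33728725] [-64.99470161 -16.38607403]
```

View pics/w4.png

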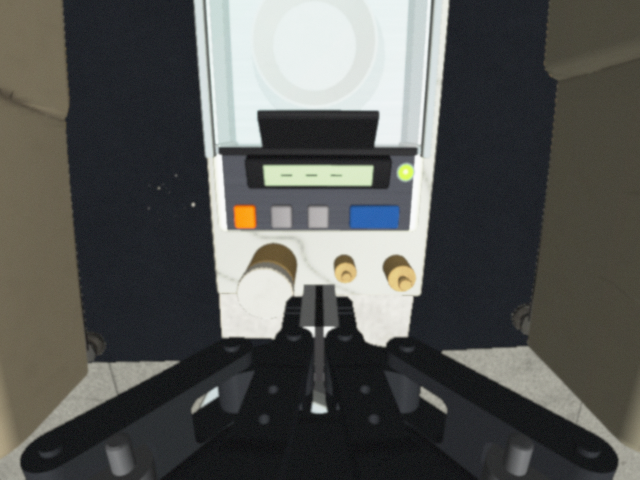

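The lid looks shut: the pull's rear edge is at x≈-30 (nominal -28), the front strip sits at the frame, and the balance hasn't moved. Before descending I'll check that the wrist camera clears the shield.

```bash
python3 - <<'E'
from h import *
c=dict(np.load("w4.npz"));C,_=ray(c,(320,240));d=C-[425.7,150.2,292.9];ex=np.array([np.cos(.477),np.sin(.477)]);print(d,d[:2]@ex)
E
python3 -m handwheel '[[[-0.006,0.03,0,0,0,0,0],[0,0.0205,0,0,0,0,0],[0,0,0.02,0,0,0,0],[0,0,0.03,0,0,0,0],[0,0,0.03,0,0,0,0],[0,0,0.03,0,0,0,0],[0,0,0.02,0,0,0,0],[0,0,0,0,0,0,0],[0,0,0,0,0,0,0],[0,0,0,0,0,0,0]]]'
```

```text
[ 65.48248952  34.15585522 126.30408405] 73.85459318870211
time_s: 11.6
position: [443.4, 102.3, 163.8]
tool_rot: [3.141, -0.002, 0.478]
force: [0.2, -0.6, 0.1]
width: 0.2
```

```bash
python3 -m handwheel '[[[0,0,0.015,0,0,0,0],[0,0,0.012,0,0,0,0],[0,0,0.008,0,0,0,0],[0,0,0.005,0,0,0,0],[0,0,0.002,0,0,0,0],[0,0,0.001,0,0,0,0],[0,0,0,0,0,0,0],[0,0,0,0,0,0,0],[0,0,0,0,0,0,0],[0,0,0,0,0,0,0]]]'; python3 - <<'E'
from h import *
o=telemetry.get_obs();print(o["position"],o["force"])
a=eyes.get_image("side")[180:330,230:380]
cv2.imwrite("pics/v5.png",cv2.resize(a,None,fx=4,fy=4,interpolation=cv2.INTER_CUBIC)[:,:,::-1])
E
```

```text
time_s: 12.85
position: [442.5, 102.3, 119.9]
tool_rot: [3.142, -0.0, 0.478]
force: [0.1, 0.4, -0.3]
width: -0.1
[442.51821949 102.29557349 119.89793653] [ 0.08129635  0.41517011 -0.25816998]
```

View pics/v5.png

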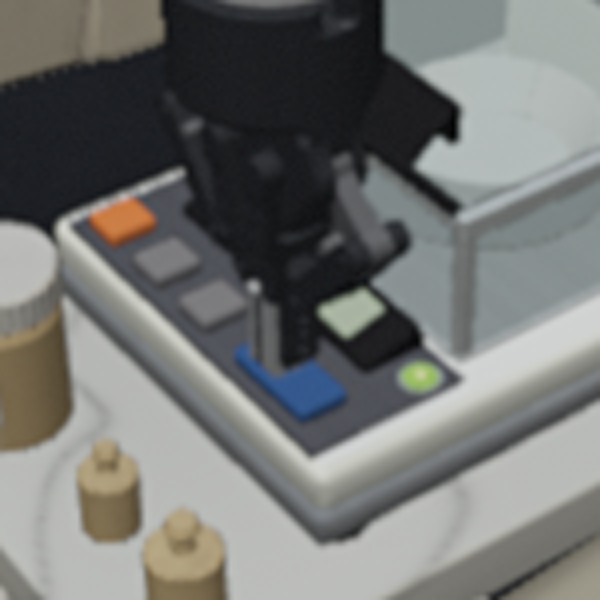

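The fingertips are just above the blue key and clear of the unit key and display. I'll creep down.

```bash
python3 -m handwheel '[[[0,0,0.001,0,0,0,0],[0,0,0.001,0,0,0,0],[0,0,0.001,0,0,0,0],[0,0,0.001,0,0,0,0],[0,0,0.001,0,0,0,0],[0,0,0,0,0,0,0],[0,0,0,0,0,0,0],[0,0,0,0,0,0,0],[0,0,0,0,0,0,0],[0,0,0,0,0,0,0]]]'
```

```text
time_s: 14.15
position: [442.5, 102.3, 114.8]
tool_rot: [3.142, -0.0, 0.478]
force: [-0.5, -0.3, 1.7]
width: 0.0
```

```bash
python3 -m handwheel '[[[0,0,0.001,0,0,0,0],[0,0,0.001,0,0,0,0],[0,0,0.0005,0,0,0,0],[0,0,0.0005,0,0,0,0],[0,0,0,0,0,0,0],[0,0,0,0,0,0,0],[0,0,0,0,0,0,0],[0,0,0,0,0,0,0],[0,0,0,0,0,0,0],[0,0,0,0,0,0,0]]]'
```

```text
time_s: 15.4
position: [442.5, 102.3, 112.0]
tool_rot: [3.142, -0.0, 0.478]
force: [-2.4, -1.4, 5.8]
width: -0.2
```

The force is 5.8 N, above the 3.5 N needed for full travel. I'll push 0.5 mm more to be sure, then withdraw.

```bash
python3 -m handwheel '[[[0,0,0.0005,0,0,0,0],[0,0,0,0,0,0,0],[0,0,-0.003,0,0,0,0],[0,0,-0.006,0,0,0,0],[0,0,-0.02,0,0,0,0],[0,0,-0.04,0,0,0,0],[0,0,-0.05,0,0,0,0],[0,0,-0.05,0,0,0,0],[0,-0.045,0,0,0,0,0],[0,0,0,0,0,0,0]]]'; python3 -m handwheel '[[[-0.03,0,0,0,0,0,0],[0,0,0,0,0,0,0],[0,0,0,0,0,0,0],[0,0,0,0,0,0,0],[0,0,0,0,0,0,0],[0,0,0,0,0,0,0],[0,0,0,0,0,0,0],[0,0,0,0,0,0,0],[0,0,0,0,0,0,0],[0,0,0,0,0,0,0]]]'
python3 - <<'E'
from h import *
c=eyes.get_calibration("wrist");im=eyes.get_image("wrist");cv2.imwrite("pics/w6.png",im[:,:,::-1])
b,sb,_=blob(im,(100,120,50),(125,255,255),(300,120,460,280));oo,so,_=blob(im,(5,150,100),(22,255,255),(180,120,290,280))
print(b,sb,oo,so,plane(c,b,99),plane(c,oo,99))
E
```

```text
time_s: 16.65
position: [420.8, 143.9, 281.0]
tool_rot: [-3.141, -0.001, 0.481]
force: [0.1, 0.2, -0.1]
width: 0.0
time_s: 17.9
position: [395.2, 128.4, 280.4]
tool_rot: [3.142, -0.0, 0.478]
force: [-0.2, 0.6, 0.1]
width: 0.2
[371.96592593 178.34222222] [  46   46   53   26 1350] [233.42068966 178.02068966] [ 41  46  25  25 580] [443.10246916 102.2510535   99.        ] [388.6064747  208.29695381  99.        ]
```

View pics/w6.png

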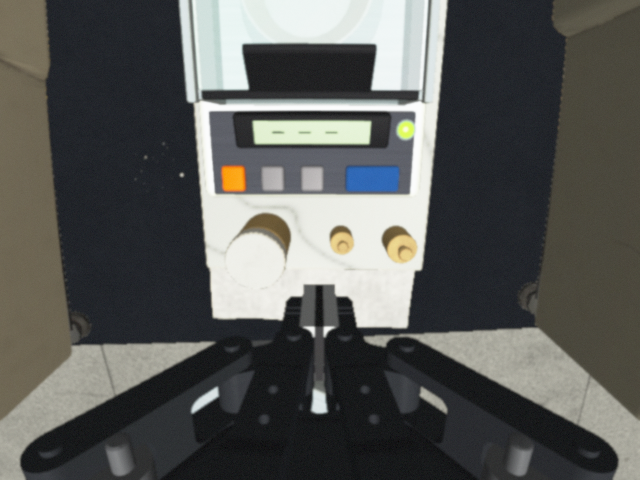

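The lid is still shut, with its strip along y≈97 at the frame. The keys are up and the balance and bystanders are in place.

```bash
python3 -c "
from bench import ticket
print(ticket.hand_in())"
```

```text
the job is handed in; nothing more can be done
None
```

I pushed the lid shut first, then pressed and released the blue tare key, withdrew, and handed the job in. It took about 18 s of the 48 s allowed, and no verdict was reported.

- **Lid:** the closed fingertips pushed the finger pull about 53 mm until it met its stop, at about 5.4 N across. The wrist picture put the pull at x -30 mm against a nominal -28 mm. That 2 mm difference is within the calibration error, and the front strip lay against the frame.
- **Tare key:** I pressed it to 5.8 N over roughly 4 mm of travel, above the 3.5 N needed for full travel. Another 0.5 mm followed, with no force read at the deepest point, and then I withdrew.
- **Last check:** the wrist picture showed the lid shut, the keys apparently up, and the bystanders and dish apparently in place. The balance keys measured within 1 mm of their earlier position, and the tool force was near zero, so the arm was touching nothing.

Key travel could not be read directly; it is inferred from force and height. No check failed.

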